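# Tilt a polished specimen to the index mark and hold it for the camera

## Task

The widest resin mount is to be photographed at a tilt: stand it, polished face up as it lies now, gently on the steel tilting table of the white camera stand, snug against both locating pins, and let go of it while the table still lies on its stop. Then take the table by its lift bar and swing it up until its pointer lines up with the index clip set on the scale, the mount still against its pins. The table has no lock and drops when let go, so finish holding the bar steady at the mark for the exposure; leave the index clip where it is set, and the other things on the bench where they lie.

Things in the scene. Friction and masses are not known exactly. Their poses are not given: they have to be found in the camera images.
- stand: macro camera stand, screwed down: white base 210 x 500 x 14 mm (y = -205 to +295 mm) carrying the hinged tilting table, a quadrant scale and a blue camera on a post. Origin on the bench below the middle of the hinge axis, which is level, 85 mm above the bench. x runs along the hinge axis towards the quadrant, y from the tilting table to the camera, z up
- tilt_table: hinged steel plate 140 (x) by 105 (y) by 8 mm, 0.53 kg, at y = -115 to -10 mm, top face z = +4. Origin on the middle of the hinge axis, x along it as the stand's, y in the plate's plane towards the camera, z square to the plate, up. Turns about x only: rests on its stop sloping up 0.15 rad from hinge to free edge; lifting the free edge adds slope, to 1.10 rad. Falls back when let go
- nest (a point): on the tilting table's top face, where the centre of the wide mount's underside lies when it touches both pins (x = 0, y = -54.5, z = +4 mm in the table's frame; moves with it). The two upright steel pins, 7 mm thick, 10 mm tall above the plate, stand at x = -18.5 and +18.5, y = -40 mm in that frame, 30 mm apart inside
- lift_bar: rubber-covered lift bar, a round sleeve 12 mm thick, 96 mm long, that turns easily on its rod along the tilting table's free edge, between two 10 mm arms (at x = -55 and +55 mm); 44 mm free between bar and plate. Origin at its centre, x = 0, y = -165, z = 0 mm in the table's frame, 110 mm above the bench at rest; the bar lies along its x axis
- index_clip: small brass clip, 12 mm wide, held by friction on the quadrant's rim, marking the wanted tilt, 0.42 to 0.80 rad above level. Origin on the middle of the hinge axis (the tilting table's origin), x as the table's; its -y axis points radially through the clip's finger, so pointer and clip line up when this y axis and the tilting table's y axis are parallel
- quadrant (a point): on the hinge axis at the graduated aluminium quadrant (x = +84, z = +85 mm in the stand's frame). The quadrant is a 6 mm thick upright scale band, 118 to 140 mm from the hinge axis, on the tilting table's side (-y), from 0 (level) to 60 degrees, a tick every 5 degrees, 10s longer; its top is 210 mm above the bench
- lens (a point): front of the stand's camera lens (48 mm in diameter), which looks down at the pins; the blue camera behind it reaches 225 mm above the bench
- pointer (a point): tip of the black pointer on the tilting table's edge beside the quadrant (x = +79.5, y = -116.5, z = 0 mm in the table's frame); it points radially at the scale band
- clip_tip (a point): tip of the index clip's pointed finger, 115 mm from the hinge axis and 90 mm along it from the origin (x = +90, y = -115, z = 0 mm in the index clip's frame)
- wide_mount: round metallographic mount of dark red resin with a polished steel cross-shaped section in its top face, 40 mm in diameter, 25 mm tall (the widest of the three mounts), about 75 g. Stands upright, origin at the centre of its underside, z up to the polished face
- small_mount_a: bystander: resin mount 29 mm in diameter, 22 mm tall, square section in its face; origin at the centre of its underside
- small_mount_b: bystander: resin mount 29 mm in diameter, 22 mm tall, round section in its face; origin at the centre of its underside
- mould_cup: bystander: empty shallow red mould cup, 48 mm in diameter, 16 mm tall; origin at the centre of its underside
- sample_tins: bystander: stack of two round red sample tins with orange lids, 48 mm in diameter, 52 mm tall in all; origin at the centre of its underside
- marker_pen: bystander: marker pen 140 mm long, 14 mm thick, lying along its x axis; origin on the bench below its middle
- tweezers: bystander: steel tweezers 120 mm long along their x axis, 9 mm thick, lying flat; origin on the bench below their middle
Mind the look-alikes: they are no part of the job. Leave any purple or yellow look-alike of the wide_mount alone.

How it is judged (in metres and radians):
On the way:
1. the wide mount stands on the tilting table against both pins, let go, with the table still resting on its stop (distance between wide_mount and nest below 0.006 m and angle between the z axis of wide_mount and the z axis of tilt_table, either way round below 0.12 rad and contact force between the fingers and wide_mount below 0.2 N and angle between tilt_table's own z axis and vertical below 0.2 rad), for 0.2 s.
At the end, for the whole second after the job is handed in: The fingers hold the lift bar (over 1 N of contact) with the tilting table steady (under 0.05 rad/s) within 0.05 rad (about 3 degrees) of the index clip's angle; the wide mount stands flat on the table, not touched by the fingers, its underside's centre within 6 mm of its place against both pins (distance between wide_mount and nest below 0.006 m and angle between the z axis of wide_mount and the z axis of tilt_table, either way round below 0.12 rad and contact force between the fingers and wide_mount below 0.2 N and angle between the y axis of tilt_table and the y axis of index_clip, either way round below 0.05 rad and contact force between the fingers and lift_bar above 1 N and angular speed of tilt_table below 0.05 rad/s); the arm keeps its last pose, push and grip.
It fails at once if the index clip is pushed off its setting (turned by more than about 2.5 degrees) (distance of clip_tip from where it was at the start of the episode above 0.005 m).
It fails at once if the mount is dropped or pressed hard onto the tilting table (over 40 N) (contact force between wide_mount and tilt_table above 40 N).
It fails at once if one of the other things on the bench is moved by more than 30 mm (distance of any of small_mount_a, small_mount_b, mould_cup, sample_tins, marker_pen, tweezers from where it was at the start of the episode above 0.03 m).
It also fails if it takes over 51 s, if anything falls off the work surface, if the arm or the gripper's body presses on something with over 40 N, if the wrist force passes 120 N, or if a joint passes its speed limit or range.

## Robot

A 6-joint arm with a two-finger parallel gripper is mounted at the origin on the work surface. World frame = base frame: x ahead of the robot, y to its left, z up, the work surface at z = 0. Lengths are in mm, angles in rad, forces in N, time in s.
With the tool pointing down it reaches from about 400 to 925 mm from the base axis. Payload 12.5 kg.
Tool frame: the origin (TCP) lies midway between the tips of the shut fingers; the grasp point (between the pads) lies 19 mm behind it; z points along the fingers, y is the line along which they close (so a half turn about z gives the same grasp; the last joint's range is limited). The gripper opens to 95 mm and grips with 3 to 60 N. Pads are 20 mm wide; open, the fingers measure 119 mm over their backs; the gripper's body (75 mm by 180 mm) begins 59 mm behind the grasp point.
Start: joints at [-1.29, 0.491, 1.559, -0, 1.092, -0.106], TCP at [235.792, -578.838, 175.861] pointing down, gripper open.
Joint ranges: [-3.1, 3.1], [-0.84, 2.19], [0.05, 2.79], [-1.13, 4.28], [0.06, 2.93], [-2.69, 2.69]. Speed limits (rad/s): [2.22, 2.22, 2.79, 3.14, 3.14, 3.14].

## Interface

Orientations are given as [roll, pitch, yaw] about the fixed x, y, z axes, in that order (R = Rz(yaw) Ry(pitch) Rx(roll)).
In Python, from cell import * gives the robot as it stands.
- The arm moves only by the tool servo_tool, never from a script. Its argument "moves" is one flat list of numbers, 5 for each row, row after row: the shift along the world's x, y, z as a fraction of full scale, then the turn about the world's z as a fraction of full scale, then the opening, from 0 (shut) to 1 (fully open). A call has 1 to 12 rows; each row is the pose to reach, as a shift and turn from the pose commanded when the call began, turning the shorter way round; what a row does not reach only later rows make up. Full scale, the value 1, is 400 mm for a shift and 180 degrees for a turn. A row lasts 1/12 s, in which the tool goes at most 41.7 mm and 7.16 degrees, less where a joint would pass 70% of its speed; a pose out of reach is approached as far as the arm can. A call with a number of a shift or a turn outside -1 to 1 is refused whole. A call with a gripper value outside its range is refused whole. The fingers move at their own pace and stop on an object; the grip force is fixed at half the most. Time passes only in rows, so rows that repeat a pose let the fingers close. It gives the time, the measured TCP pose, the force, the opening and the grip force at its end, in the units of the state.
- state(): the state, without advancing time (a new reading comes with each control period).
- read_camera(name): name is "side" or "top"; returns (picture, depth): 480x640x3 uint8, blue, green, red; 480x640 float32, mm along the optical axis (not along the pixel's ray), 0 where there is no reading.
- get_calibration(name): a dict with "K" (3x3 intrinsics, pixels), "R" (3x3) and "t" (3): a world point X has camera coordinates R X + t. Camera axes: x right, y down, z forward; pixel columns grow to the right and rows downward; lengths in mm; the calibration is good to about 2 mm. A picture is of the moment at which its call begins. get_calibration takes no time and is no camera call.
- job_done(): hands the job in; it is judged then, once.
The state is a dict: "t": time; "joints": joint angles; "qvel": joint speeds; "tau": joint torques, N m; "eef_pos": TCP position; "tcp_rot": TCP orientation; "ft_force": force on the tool from outside, world axes, zero at the start; "moment": the same for the moment, N m; "opening": opening from 0.0 (shut) to 1.0 (fully open); "grip_force": force on a finger pad.
Only numpy, scipy, OpenCV 4.12 (cv2) and the standard library are available. Lean on these libraries where they do the work, as an engineer would, in place of code of your own. Each camera call takes 0.05 s, during which the arm holds its last target. There are 200 camera calls.

## Working session

There is one attempt and no reset: what is moved stays moved. The work goes in short steps, Python scripts to look and compute and a tool call to move; the robot and the scene stay as the last step left them, time stands still between calls to the robot, and variables do not carry over. Pictures are saved under pics/ and viewed, at most 10 in all, crops included, and the job is handed in when it is done.

Besides the shell and the picture viewer there is one more tool, called after "Request:" by a JSON object that holds its "api" and its "payload". servo_tool: Moves the arm, as the interface text tells. Its arguments: {"type":"object","properties":{"moves":{"type":"array"}},"required":["moves"]}

```bash
ls; mkdir -p pics
python3 - <<'E'
from cell import *
import cv2,numpy as np
for n in("top","side"):
    p,d=read_camera(n); cv2.imwrite(f"pics/{n}0.png",p); np.save(f"{n}0.npy",d)
    c=get_calibration(n); print(n,c["K"],(-c["R"].T@c["t"]).round(), c["R"].round(2))
s=state();print(s["eef_pos"],s["tcp_rot"],s["opening"])
E
```

```text
pics
top [[441.30370068   0.         318.99865656]
 [  0.         441.30370068 230.63043486]
 [  0.           0.           1.        ]] [ 464.  -60. 1048.] [[ 0.02 -1.   -0.02]
 [-0.99 -0.02 -0.11]
 [ 0.11  0.03 -0.99]]
side [[436.14040038   0.         327.05006983]
 [  0.         436.14040038 245.35004798]
 [  0.           0.           1.        ]] [ 48. 522. 597.] [[-0.75 -0.66  0.01]
 [-0.35  0.39 -0.85]
 [ 0.56 -0.64 -0.53]]
[ 235.70746609 -578.57347403  175.31374136] [-3.14059952e+00 -1.03006378e-04  3.86825713e-01] 1.001083631936454
```

View pics/top0.png

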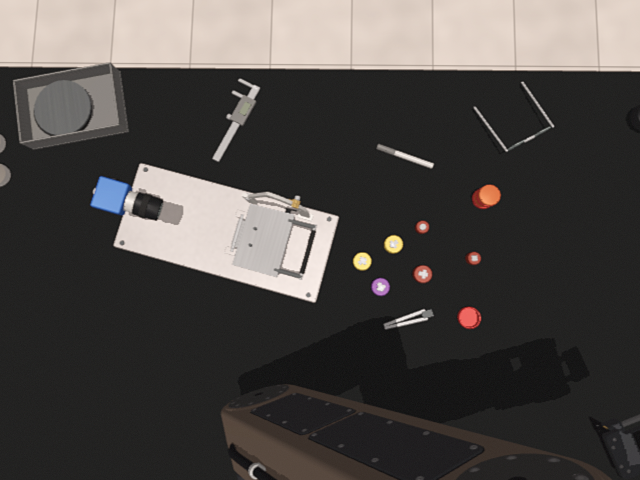

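View pics/side0.png

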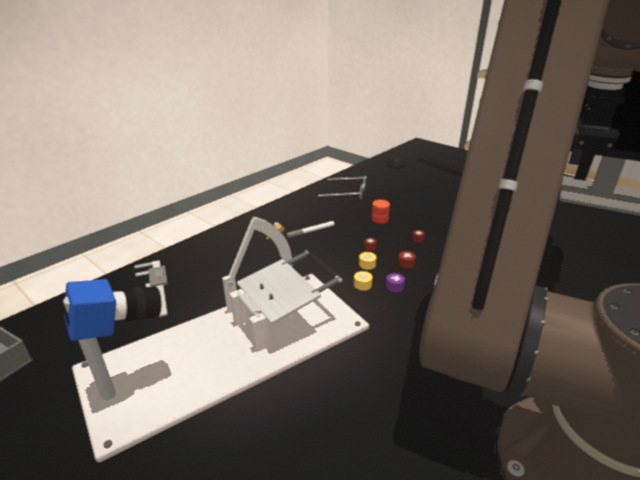

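Top view: the wide mount (dark red with a cross) is at (423,274), the small mounts at (422,227) and (474,258), and the purple and yellow look-alikes at (381,287), (394,244) and (362,261). The stand's base corners are near (142,164), (338,215), (317,301) and (115,246), and the clip is near (296,202). In the side view the clip is near (279,229).

```bash
cat > h.py <<'E'
import cv2,numpy as np
from scipy.optimize import least_squares
from cell import *
C={n:get_calibration(n) for n in("top","side")}
def proj(n,X):
    c=C[n];q=np.atleast_2d(X)@c["R"].T+c["t"];q=q@c["K"].T;return q[:,:2]/q[:,2:]
def onz(n,uv,z):
    c=C[n];uv=np.atleast_2d(uv);r=np.c_[uv,np.ones(len(uv))]@np.linalg.inv(c["K"]).T@c["R"]
    o=-c["R"].T@c["t"];return o+r*((z-o[2])/r[:,2:])
def dep(n,uv,d):
    c=C[n];uv=np.atleast_2d(uv);k=d[uv[:,1].astype(int),uv[:,0].astype(int)][:,None]
    return (np.c_[uv,np.ones(len(uv))]@np.linalg.inv(c["K"]).T*k-c["t"])@c["R"]
E
cat > m.py <<'E'
from h import *
p=cv2.imread("pics/top0.png");d=np.load("top0.npy")
m=((p.min(2)>170)&(np.arange(480)[:,None]>120)).astype(np.uint8)
m[:,:110]=0;m[:,345:]=0
_,l,st,_=cv2.connectedComponentsWithStats(m);i=1+st[1:,4].argmax()
cs=max(cv2.findContours((l==i).astype(np.uint8),0,1)[0],key=cv2.contourArea)
# base corners by min-area rect on the plane z=14
X=onz("top",cs[:,0,:].astype(float),14);r=cv2.minAreaRect(X[:,:2].astype(np.float32));print("base rect",r)
B=cv2.boxPoints(r);print(B)
c0=np.array(r[0]);
e=[B[(k+1)%4]-B[k] for k in(0,1)];e=max(e,key=np.linalg.norm);y=e/np.linalg.norm(e);y=y if y[1]>0 else -y
x=np.array([y[1],-y[0]]);O=c0-45*y
print("stand yaw",np.arctan2(x[1],x[0]),"origin",O)
np.save("stand.npy",np.r_[O,np.arctan2(x[1],x[0])])
# wide mount top z=25
hsv=cv2.cvtColor(p,cv2.COLOR_BGR2HSV)
red=(((hsv[...,0]<12)|(hsv[...,0]>170))&(hsv[...,1]>90)&(hsv[...,2]>40)).astype(np.uint8)
w=red.copy();w[:]=0;w[258:292,406:442]=red[258:292,406:442]
k=max(cv2.findContours(w,0,1)[0],key=cv2.contourArea);hull=cv2.convexHull(k)
(cx,cy),rr=cv2.minEnclosingCircle(hull);P=dep("top",[[cx,cy]],d);print("mount px",cx,cy,rr,"z25",onz("top",[[cx,cy]],25),"dep",P)
E
python3 m.py
cat > d.py <<'E'
from h import *
O=np.load("stand.npy");s,c=np.sin(O[2]),np.cos(O[2])
Rz=np.array([[c,-s,0],[s,c,0],[0,0,1]])
def S(P): return np.atleast_2d(P)@Rz.T+[O[0],O[1],0]
def T(P,th):  # table frame at slope th
    P=np.atleast_2d(P);a=-th;Rx=np.array([[1,0,0],[0,np.cos(a),-np.sin(a)],[0,np.sin(a),np.cos(a)]])
    return S(P@Rx.T+[0,0,85])
E
cat > v.py <<'E'
from d import *
for n,(u0,v0,w,h,f) in {"top":(225,180,120,90,6),"side":(215,205,140,105,5)}.items():
    p=cv2.imread(f"pics/{n}0.png")[v0:v0+h,u0:u0+w];p=cv2.resize(p,None,fx=f,fy=f,interpolation=cv2.INTER_CUBIC)
    def dot(X,col):
        for q in proj(n,X): cv2.circle(p,tuple(int(round((a-b+.5)*f)) for a,b in zip(q,(u0,v0))),3,col,-1)
    dot(T([[x,y,4] for x in(-70,70) for y in(-115,-10)],.15),(0,0,255))
    dot(T([[-18.5,-40,14],[18.5,-40,14]],.15),(0,255,0))
    dot(T([[-48,-165,0],[48,-165,0]],.15),(255,0,0)); dot(T([79.5,-116.5,0],.15),(255,0,255))
    for a in(.4,.5,.6,.7,.8): dot(T([90,-115,0],a),(0,255,255)); dot(T([87,-140,0],a),(255,255,0))
    cv2.imwrite(f"pics/{n}1.png",p)
print("nest",T([0,-54.5,4],.15),"bar",T([0,-165,0],.15))
E
python3 v.py
```

```text
base rect ((570.216552734375, 189.12689208984375), (497.8084716796875, 207.6396026611328), 75.74333953857422)
[[408.29755  -26.544373]
 [609.5423   -77.678955]
 [732.13556  404.79816 ]
 [530.8908   455.93274 ]]
stand yaw -0.24882562 origin [559.13458633 145.51279068]
mount px 422.0 273.5 10.111974716186523 z25 [[ 478.61409388 -271.07995706   25.        ]] dep [[ 478.66582019 -271.80581742   21.47751228]]
nest [[546.01100856  93.86373732  97.09946253]] bar [[518.95698385 -12.60987758 109.65729186]]
```

View pics/top1.png

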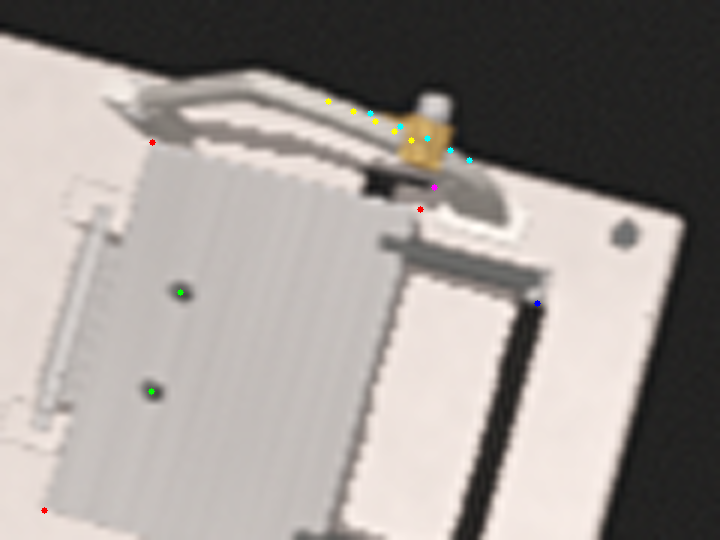

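View pics/side1.png

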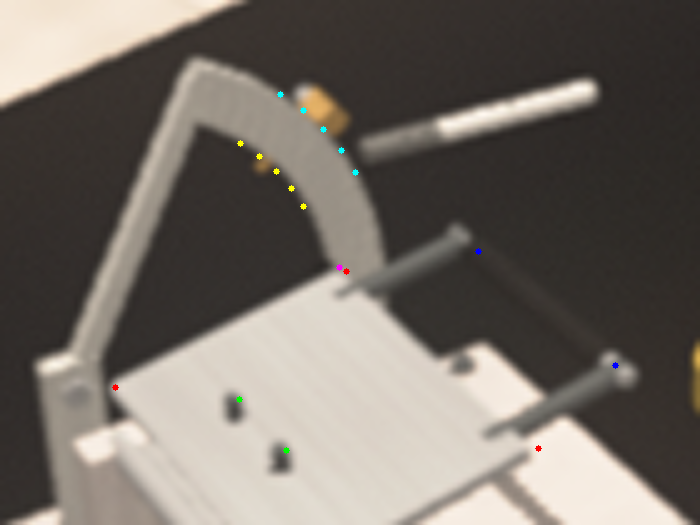

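Run:
```python
from h import *
p=cv2.imread("pics/top0.png");print(p[258:292:1,408:440,2].tolist().__len__())
for v in range(260,290,2): print(v,*["%3d"%x for x in p[v,408:440,2]])
d=np.load("top0.npy");m=np.zeros((480,640),bool);m[258:292,406:442]=True
uv=np.argwhere(m)[:,::-1];P=dep("top",uv,d);t=P[(P[:,2]>19)&(P[:,2]<32)];print(len(t),t.mean(0),t.min(0),t.max(0), (t.min(0)+t.max(0))/2)
ps=cv2.imread("pics/side0.png");ds=np.load("side0.npy");q=proj("side",[478,-271,25]);print(q)
u,v=q[0].astype(int);uv=np.array([[a,b] for a in range(u-14,u+15) for b in range(v-14,v+15)]);P=dep("side",uv,ds);t=P[(P[:,2]>21)&(P[:,2]<30)];print(len(t),t.mean(0),t.min(0),t.max(0),(t.min(0)+t.max(0))/2)
```

```text
34
260  34  35  33  33  33  34  36  35  34  35  34  34  33  33  34  32  33  34  36  35  35  35  34  34  37  35  36  33  36  34  34  35
262  33  35  34  35  33  33  35  34  34  36  33  36  33  35  33  29  34  34  33  35  34  34  34  35  35  34  35  35  35  35  33  34
264  34  35  35  36  33  34  36  35  32  33  30  25  28  30  36  35  31  26  28  31  32  34  33  35  35  35  33  35  32  36  34  35
266  33  34  36  37  34  33  32  26  38  71 105 146 180 192 193 192 192 186 160 112  59  30  30  33  33  35  35  34  35  35  36  35
268  32  35  34  35  32  27  46  84 142 182 194 194 192 191 190 190 190 191 192 193 180 137  64  30  34  34  35  36  33  34  35  34
270  35  37  36  33  32  58  90 153 188 194 190 189 189 188 194 210 221 217 202 189 192 193 163  81  30  30  35  34  35  36  34  35
272  32  35  35  29  46  75 139 185 195 192 181 201 220 221 225 230 231 219 201 193 189 192 189 151  59  29  34  35  34  34  34  37
274  34  35  33  25  45  76 142 185 195 192 197 215 226 225 224 228 228 224 224 210 190 190 195 161  66  29  31  35  37  33  36  35
276  35  36  32  32  39  67 111 173 197 1
[... 572 characters left out ...]
33  34  35  33  35  34  34  34  35  34  35  35
286  34  36  36  34  36  33  34  35  34  35  34  34  30  36  34  33  33  36  34  33  36  34  34  35  35  36  34  36  32  35  34  34
288  34  35  34  36  36  35  34  35  36  35  33  36  35  32  34  35  35  34  35  32  35  35  37  35  34  37  34  35  35  34  36  35
239 [ 478.67347273 -271.11242036   24.50231343] [ 459.18889012 -289.99922491   19.42672212] [ 498.13454732 -251.26977424   29.37442053] [ 478.66171872 -270.63449958   24.40057132]
[[407.03585479 255.9211102 ]]
141 [ 476.70717085 -269.15284356   25.94873864] [ 458.34778689 -290.91280106   21.15396546] [ 496.99382522 -251.1250172    28.81620098] [ 477.67080605 -271.01890913   24.98508322]
```

Both overlays match: the pins land on the green dots (top crop (180,292) and (151,391)), and the plate and bar are within about 3 mm. In the side crop the clip's finger tip is at (262,165), close to the 0.7 rad mark. I'll refine the clip angle from the brass pixels.

Run:
```python
from d import *
for n,(u0,v0,w,h) in {"top":(285,190,20,22),"side":(258,218,32,24)}.items():
    p=cv2.imread(f"pics/{n}0.png");d=np.load(f"{n}0.npy");hv=cv2.cvtColor(p,cv2.COLOR_BGR2HSV)
    m=(hv[...,0]>8)&(hv[...,0]<28)&(hv[...,1]>75)&(hv[...,2]>60);k=np.zeros_like(m);k[v0:v0+h,u0:u0+w]=1
    uv=np.argwhere(m&k)[:,::-1];P=dep(n,uv,d);Q=(P-[O[0],O[1],0])@Rz-[0,0,85]
    r=np.hypot(Q[:,1],Q[:,2]);a=np.arctan2(Q[:,2],-Q[:,1])
    for z in zip(uv.tolist(),Q.round(0).tolist(),r.round(),a.round(2)):
        if 105<z[2]<165 and 70<z[1][0]<105: print(n,z[0],z[1][0],z[2],z[3]) if n=="side" else 0
    g=(r>105)&(r<165)&(abs(Q[:,0]-88)<18);print(n,g.sum(),np.median(a[g]),a[g].min(),a[g].max(),np.median(r[g]))
    # finger-tip: for each angle, predicted silhouettes centre
    for t in(.6,.65,.7,.75): print(t,proj(n,T([[90,-115,0],[87,-146,0]],t)).round(1).tolist(), "brass px mean",uv.mean(0).round(1))
```

```text
top 60 0.6657755167510907 0.37231521468766965 0.6988615101278655 146.71667817531
0.6 [[287.0, 199.7], [297.9, 202.9]] brass px mean [295.  202.9]
0.65 [[285.2, 198.9], [295.6, 201.8]] brass px mean [295.  202.9]
0.7 [[283.3, 198.1], [293.2, 200.7]] brass px mean [295.  202.9]
0.75 [[281.3, 197.2], [290.6, 199.6]] brass px mean [295.  202.9]
side [277, 223] 95.0 148.0 0.67
side [278, 223] 91.0 149.0 0.68
side [277, 224] 89.0 146.0 0.69
side [278, 224] 88.0 148.0 0.68
side [279, 224] 87.0 149.0 0.68
side [275, 225] 96.0 142.0 0.67
side [276, 225] 92.0 143.0 0.68
side [277, 225] 87.0 145.0 0.69
side [278, 225] 87.0 146.0 0.68
side [279, 225] 84.0 147.0 0.68
side [280, 225] 81.0 148.0 0.69
side [281, 225] 81.0 150.0 0.67
side [275, 226] 90.0 141.0 0.69
side [276, 226] 90.0 142.0 0.68
side [277, 226] 88.0 143.0 0.68
side [278, 226] 85.0 144.0 0.68
side [279, 226] 79.0 146.0 0.7
side [280, 226] 78.0 147.0 0.69
side [281, 226] 76.0 148.0 0.69
side [282, 226] 77.0 150.0 0.67
side [275, 227] 81.0 139.0 0.73
side [276, 227] 85.0 140.0 0.69
side [277, 227] 81.0 142.0 0.7
side [278, 227] 81.0 14
[... 678 characters left out ...]
62
side [279, 230] 79.0 140.0 0.65
side [280, 230] 76.0 141.0 0.66
side [281, 230] 78.0 142.0 0.64
side [282, 230] 77.0 144.0 0.62
side [283, 230] 77.0 145.0 0.61
side [281, 231] 77.0 141.0 0.63
side [282, 231] 74.0 142.0 0.63
side [268, 236] 90.0 117.0 0.67
side [268, 237] 89.0 115.0 0.66
side [267, 238] 90.0 112.0 0.66
side [268, 238] 89.0 114.0 0.65
side 56 0.6758913690777814 0.6143900594946269 0.7329019791426692 144.08187842958375
0.6 [[269.7, 238.7], [281.3, 228.1]] brass px mean [277.3 228.8]
0.65 [[268.1, 237.1], [279.3, 226.1]] brass px mean [277.3 228.8]
0.7 [[266.3, 235.7], [277.1, 224.2]] brass px mean [277.3 228.8]
0.75 [[264.5, 234.4], [274.8, 222.5]] brass px mean [277.3 228.8]
```

Request:
{"api": "servo_tool", "payload": {"moves": [0.1, 0.12, 0, -0.04, 1, 0.2, 0.25, 0, -0.08, 1, 0.3, 0.38, 0, -0.12, 1, 0.4, 0.5, 0, -0.16, 1, 0.5, 0.65, 0, -0.203, 1, 0.607, 0.767, 0, -0.203, 1, 0.607, 0.767, 0, -0.203, 1, 0.607, 0.767, 0, -0.203, 1, 0.607, 0.767, 0, -0.203, 1]}}

```text
t: 0.85
eef_pos: [465.4, -287.8, 175.8]
tcp_rot: [3.142, 0.0, -0.251]
ft_force: [1.0, -1.1, 0.1]
opening: 0.999
grip_force: 0.0
```

Request:
{"api": "servo_tool", "payload": {"moves": [0, 0, -0.08, 0, 0.75, 0, 0, -0.17, 0, 0.7, 0, 0, -0.25, 0, 0.7, 0, 0, -0.33, 0, 0.7, 0, 0, -0.38, 0, 0.7, 0, 0, -0.41, 0, 0.7, 0, 0, -0.41, 0, 0.7, 0, 0, -0.41, 0, 0.7]}}

```text
t: 1.52
eef_pos: [464.4, -289.5, 11.5]
tcp_rot: [-3.141, 0.001, -0.251]
ft_force: [-0.2, 1.0, -0.0]
opening: 0.7
grip_force: 0.0
```

The approach stopped 22 mm short because I gave it too few rows, so I'm checking the mount before going on.

Run:
```python
from h import *
a,d=read_camera("top");b,e=read_camera("side")
np.save("side2.npy",e);cv2.imwrite("pics/s2full.png",b)
A=cv2.resize(a[200:340,340:500],None,fx=2.5,fy=2.5,interpolation=2);B=cv2.resize(b[190:330,330:490],None,fx=2.5,fy=2.5,interpolation=2)
cv2.imwrite("pics/2.png",np.hstack([A,B]));print(state()["eef_pos"],proj("top",[478.5,-271.5,25]),proj("side",[478.5,-271.5,25]))
```

```text
[ 464.98484546 -289.97978822   12.72898531] [[422.18437018 273.55363642]] [[406.97032116 255.76114337]]
```

View pics/2.png

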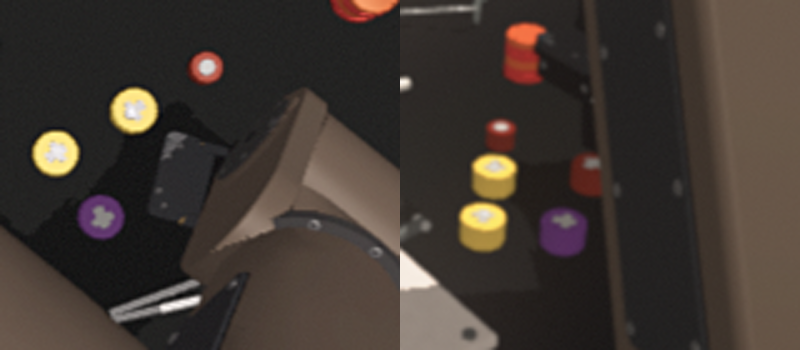

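The mount is still upright and between the fingers (side crop (590,165), full-frame (406,255)). The finger, still closing as it descended, appears to have slid it a few mm. I'll centre the gripper on it and then close.

Request:
{"api": "servo_tool", "payload": {"moves": [0, 0, 0, 0, 0.78, 0.015, 0.013, 0, 0, 0.78, 0.031, 0.026, 0, 0, 0.78, 0.031, 0.026, 0, 0, 0.6, 0.031, 0.026, 0, 0, 0.3, 0.031, 0.026, 0, 0, 0.2, 0.031, 0.026, 0, 0, 0.2, 0.031, 0.026, 0, 0, 0.2, 0.031, 0.026, 0, 0, 0.2]}}

```text
t: 2.37
eef_pos: [476.9, -279.3, 11.8]
tcp_rot: [3.142, 0.0, -0.251]
ft_force: [-0.2, 0.0, -0.1]
opening: 0.416
grip_force: 0.0
```

Request:
{"api": "servo_tool", "payload": {"moves": [0, 0, 0, 0, 0.2, 0, 0, 0, 0, 0.2, 0, 0, 0.1, 0, 0.2, 0, 0, 0.2, 0, 0.2, 0, 0, 0.3, 0, 0.2, 0, 0, 0.4, 0, 0.2, 0, 0, 0.47, 0, 0.2, 0, 0, 0.47, 0, 0.2, 0, 0, 0.47, 0, 0.2]}}

```text
t: 3.12
eef_pos: [477.3, -279.5, 201.2]
tcp_rot: [3.14, -0.003, -0.251]
ft_force: [0.3, -0.5, -1.2]
opening: 0.198
grip_force: 0.0
```

Run:
```python
from h import *
a,d=read_camera("top");b,e=read_camera("side")
np.save("top3.npy",d);np.save("side3.npy",e);cv2.imwrite("pics/top3f.png",a);cv2.imwrite("pics/side3f.png",b)
A=cv2.resize(a[190:350,340:500],None,fx=2.5,fy=2.5,interpolation=2);B=cv2.resize(b[170:330,330:490],None,fx=2.5,fy=2.5,interpolation=2)
cv2.imwrite("pics/3.png",np.hstack([A,B]));print(state()["eef_pos"])
```

```text
[ 476.49814793 -278.97658985  198.92903257]
```

View pics/3.png

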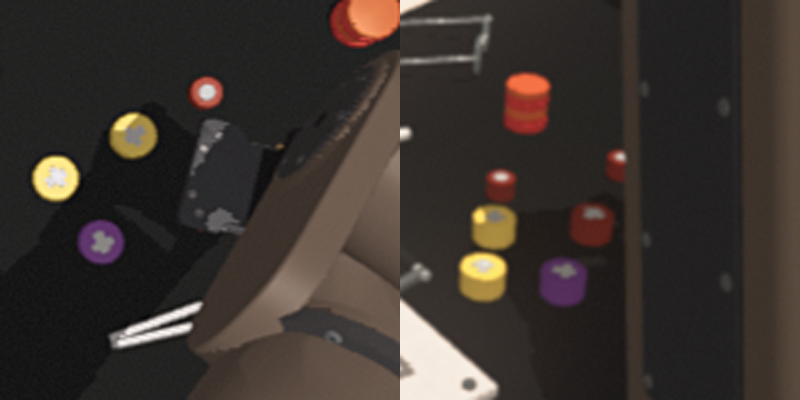

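The mount is still upright on the bench at side crop (592,222); the fingers closed on nothing. I'll measure where it stands now.

Run:
```python
from h import *
for f in ("side0","side3f"):
    p=cv2.imread(f"pics/{f}.png");d=np.load(f.replace("f","")+".npy")
    hv=cv2.cvtColor(p,cv2.COLOR_BGR2HSV);m=np.zeros((480,640),np.uint8)
    r=((hv[...,0]<12)|(hv[...,0]>168))&(hv[...,1]>70)&(hv[...,2]>40)
    m[242:272,394:422]=r[242:272,394:422]
    k=max(cv2.findContours(m,0,1)[0],key=cv2.contourArea);print(f,cv2.boundingRect(k))
    uv=np.argwhere(m)[:,::-1];P=dep("side",uv,d);P=P[(P[:,2]>-5)&(P[:,2]<35)]
    # circle fit: wall points 4<z<20
    w=P[(P[:,2]>4)&(P[:,2]<20)]
    s=least_squares(lambda c:np.hypot(w[:,0]-c[0],w[:,1]-c[1])-20,P[:,:2].mean(0)-[0,10],loss="soft_l1");print(s.x,len(w))
    t=P[(P[:,2]>22)];print("top",t.mean(0),len(t))
```

```text
side0 (397, 250, 20, 19)
[ 463.33944379 -241.26414477] 92
top [ 476.45054236 -268.8500408    25.94467468] 112
side3f (397, 250, 19, 19)
[ 478.63735334 -272.98663443] 92
top [ 476.47376875 -269.09817608   25.74415394] 117
```

Run:
```python
from h import *
d=np.load("top3.npy");p=cv2.imread("pics/top3f.png")
s=state();print(s["eef_pos"],s["joints"],s["opening"],proj("top",[[476.5,-279,199],[476.5,-279,280]]))
uv=np.array([[u,v] for v in range(232,300,4) for u in range(405,450,4)]);P=dep("top",uv,d)
for v in range(0,17): print(232+4*v,' '.join("%d,%d,%d"%tuple(q) for q in P[v*12:v*12+12]))
```

```text
[ 476.49814793 -278.97658985  198.92903257] [-6.49240971e-01  3.64174569e-01  1.70825225e+00 -1.27051763e-04
  1.07054889e+00  1.17261673e+00] 0.20312088436703246 [[445.15422754 273.73026195]
 [457.37441236 273.25503243]]
232 576,-236,0 576,-246,0 576,-255,0 576,-263,5 574,-270,20 577,-284,-5 577,-293,0 577,-302,0 578,-312,-3 578,-321,-2 577,-330,1 578,-340,0
236 567,-237,-3 566,-245,0 567,-255,1 567,-264,0 567,-273,1 567,-284,-1 568,-294,-3 567,-302,1 567,-311,1 568,-320,2 568,-331,-2 568,-340,0
240 557,-237,-3 557,-245,0 557,-255,0 557,-264,0 525,-200,360 525,-206,360 525,-213,359 525,-219,358 558,-312,0 558,-321,1 559,-330,-1 559,-340,0
244 547,-236,0 547,-245,3 548,-255,0 548,-265,-2 519,-200,358 519,-207,359 519,-212,360 519,-218,361 519,-225,359 549,-320,2 549,-330,0 549,-340,-3
248 538,-236,-1 538,-245,1 538,-255,0 513,-195,354 513,-200,360 513,-207,357 513,-213,359 513,-218,362 513,-225,360 513,-231,361 515,-244,333 539,-338,3
252 528,-236,0 528,-245,1 529,-255,-1 506,-194,361 506,-200,359 506,-206,361 507,-212,361 507,-218,361 507,-224,361 507,-231,360 506,-235,368 505,-235,
[... 988 characters left out ...]
63 463,-200,361 463,-206,360 463,-218,333 464,-224,335 464,-224,360 464,-192,513 464,-193,531 464,-193,548
284 453,-236,0 453,-244,4 454,-255,-2 454,-264,0 454,-273,0 454,-283,0 454,-292,-1 454,-301,0 459,-189,506 459,-189,526 459,-189,545 459,-189,560
288 444,-236,1 444,-245,0 444,-254,2 444,-263,3 445,-274,-1 445,-283,0 445,-292,0 454,-185,503 454,-185,524 455,-185,541 455,-186,558 455,-186,572
292 435,-236,-1 435,-246,-2 435,-255,-1 435,-264,0 435,-273,0 436,-283,0 436,-292,-1 449,-181,520 450,-182,537 450,-182,553 451,-183,568 451,-183,583
296 425,-236,-1 426,-245,2 426,-254,3 426,-264,-2 426,-273,0 426,-283,-1 444,-178,514 445,-179,532 446,-179,547 446,-180,564 447,-180,579 448,-180,594
```

Depth confirms the tool pose: the body's long side lies along y. The mount stands unmoved at (478.5,-272), so the fingers passed above it or only caught its rim, because the open tips ride higher. I'll go lower, close fully, and check the grip force before lifting.

Request:
{"api": "servo_tool", "payload": {"moves": [0.004, 0.018, 0, 0, 0.68, 0.004, 0.018, -0.1, 0, 0.68, 0.004, 0.018, -0.2, 0, 0.68, 0.004, 0.018, -0.3, 0, 0.68, 0.004, 0.018, -0.35, 0, 0.68, 0.004, 0.018, -0.4, 0, 0.68, 0.004, 0.018, -0.43, 0, 0.68, 0.004, 0.018, -0.46, 0, 0.68, 0.004, 0.018, -0.48, 0, 0.68, 0.004, 0.018, -0.49, 0, 0.68, 0.004, 0.018, -0.49, 0, 0.68]}}

```text
t: 4.13
eef_pos: [478.1, -271.5, 2.8]
tcp_rot: [-3.141, 0.002, -0.251]
ft_force: [-0.3, -0.4, -0.0]
opening: 0.681
grip_force: 0.0
```

Request:
{"api": "servo_tool", "payload": {"moves": [0, 0, 0, 0, 0.5, 0, 0, 0, 0, 0.3, 0, 0, 0, 0, 0.1, 0, 0, 0, 0, 0.1, 0, 0, 0, 0, 0.1, 0, 0, 0, 0, 0.1, 0, 0, 0, 0, 0.1, 0, 0, 0, 0, 0.1]}}

```text
t: 4.8
eef_pos: [478.6, -272.1, 3.9]
tcp_rot: [3.141, -0.0, -0.251]
ft_force: [0.3, 0.3, 0.1]
opening: 0.178
grip_force: 0.0
```

Run:
```python
from h import *
a,d=read_camera("top");b,e=read_camera("side")
np.save("top4.npy",d);np.save("side4.npy",e);cv2.imwrite("pics/top4f.png",a);cv2.imwrite("pics/side4f.png",b)
A=cv2.resize(a[220:320,360:460],None,fx=4,fy=4,interpolation=2);B=cv2.resize(b[210:310,360:460],None,fx=4,fy=4,interpolation=2)
B=cv2.convertScaleAbs(B,alpha=1.6)
cv2.imwrite("pics/4.png",np.hstack([A,B]));s=state();print(s["eef_pos"],s["opening"],s["grip_force"],s["ft_force"])
```

```text
[ 478.60266633 -272.08992962    3.88210404] 0.11745022239508446 0.0 [-0.4283979   0.42725215 -0.42950262]
```

View pics/4.png

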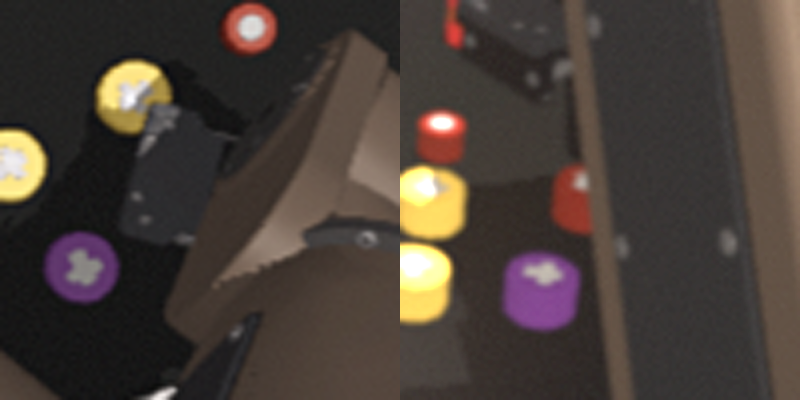

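Run:
```python
from h import *
d=np.load("side4.npy");dt=np.load("top4.npy")
print(proj("side",[[478.6,-272,z] for z in(4,25,45,80,160)]).round(1).tolist())
for v in range(216,272,3): print(v,' '.join("%d,%d,%d"%tuple(q) for q in dep("side",[[u,v] for u in range(396,412,2)],d)))
print()
for v in range(240,290,6): print(v,' '.join("%d,%d,%d"%tuple(q) for q in dep("top",[[u,v] for u in range(388,420,4)],dt)))
```

```text
[[406.1, 262.9], [407.0, 255.7], [407.9, 248.6], [409.5, 236.0], [413.3, 205.3]]
216 475,-196,163 471,-197,164 468,-200,164 293,93,341 288,97,345 284,100,347 276,110,354 272,112,356
219 465,-180,166 464,-187,163 462,-191,163 461,-198,160 287,98,341 283,101,344 275,110,350 271,113,353
222 465,-182,158 464,-188,156 462,-193,154 484,-240,127 287,98,337 282,101,340 275,110,346 271,113,349
225 466,-185,149 463,-189,149 597,-427,1 466,-210,139 286,99,334 282,101,336 275,109,342 269,114,346
228 465,-185,142 463,-189,142 466,-202,135 464,-207,133 285,100,330 280,103,333 276,106,336 268,115,343
231 466,-187,134 463,-190,133 577,-398,1 492,-259,93 284,101,326 280,104,329 275,106,332 267,116,339
234 465,-186,127 573,-381,0 567,-381,3 491,-259,85 283,101,322 279,103,325 274,108,329 267,116,336
237 567,-362,2 564,-368,0 558,-368,3 491,-261,76 482,-254,83 277,106,323 273,109,326 266,116,332
240 560,-351,0 555,-353,1 550,-356,2 490,-259,70 483,-257,73 277,106,319 272,109,322 266,116,328
243 551,-337,1 547,-342,0 543,-345,0 490,-261,61 483,-258,65 277,105,314 272,108,317 265,116,324
246 543,-325,0 5
[... 1075 characters left out ...]
2 518,-191,161 518,-198,164 518,-206,165 518,-214,163 529,-252,0 529,-262,0
258 513,-196,0 513,-205,1 506,-191,159 506,-198,164 506,-206,165 506,-214,165 506,-223,162 506,-227,178
264 499,-196,0 494,-183,164 494,-191,162 494,-199,161 494,-206,164 494,-215,162 495,-223,160 489,-199,324
270 485,-196,-2 482,-183,164 482,-191,162 482,-199,163 482,-206,163 482,-215,161 480,-197,302 479,-196,339
276 471,-196,-1 470,-183,162 470,-191,162 470,-199,159 470,-207,163 471,-214,165 469,-189,345 469,-189,378
282 457,-196,2 457,-206,0 457,-215,-2 458,-224,0 458,-233,2 460,-182,348 460,-182,381 460,-183,410
288 443,-193,23 443,-205,2 443,-214,3 444,-224,-1 450,-175,350 451,-176,385 452,-176,415 452,-179,431
```

In the side depth the fingertip ends near z≈41 while the reported TCP z is 3.9. So the reported height reads about 37 mm low against the scene, and the fingers have been closing above the mount. The x and y readings agree with the cameras. I'll open and descend about 32 mm more, watching the force.

Request:
{"api": "servo_tool", "payload": {"moves": [0, 0, 0, 0, 0.7, 0, 0, 0, 0, 0.7, 0, 0, 0, 0, 0.7, 0, 0, 0, 0, 0.7, 0, 0, 0, 0, 0.7, 0, 0, 0, 0, 0.7, 0, 0, 0, 0, 0.7, 0, 0, 0, 0, 0.7, 0, 0, -0.015, 0, 0.7, 0, 0, -0.03, 0, 0.7, 0, 0, -0.045, 0, 0.7, 0, 0, -0.05, 0, 0.7]}}

```text
t: 5.9
eef_pos: [478.1, -271.7, -17.4]
tcp_rot: [-3.141, 0.001, -0.251]
ft_force: [0.4, -0.3, -0.7]
opening: 0.702
grip_force: 0.0
```

Request:
{"api": "servo_tool", "payload": {"moves": [0, 0, -0.01, 0, 0.7, 0, 0, -0.02, 0, 0.7, 0, 0, -0.03, 0, 0.7, 0, 0, -0.03, 0, 0.7]}}

```text
t: 6.23
eef_pos: [478.3, -271.9, -29.0]
tcp_rot: [-3.141, 0.001, -0.251]
ft_force: [0.8, -0.2, 0.2]
opening: 0.701
grip_force: 0.0
```

Request:
{"api": "servo_tool", "payload": {"moves": [0, 0, 0, 0, 0.3, 0, 0, 0, 0, 0.3, 0, 0, 0, 0, 0.2, 0, 0, 0, 0, 0.2, 0, 0, 0, 0, 0.2, 0, 0, 0, 0, 0.2, 0, 0, 0, 0, 0.2, 0, 0, 0, 0, 0.2]}}

```text
t: 6.9
eef_pos: [478.7, -272.1, -28.0]
tcp_rot: [3.141, -0.0, -0.251]
ft_force: [0.4, -0.4, 3.1]
opening: 0.399
grip_force: 30.0
```

Gripped at 30 N with opening 0.40, about the 40 mm diameter. Lifting and carrying.

Request:
{"api": "servo_tool", "payload": {"moves": [0, 0, 0.03, 0, 0.2, 0, 0, 0.08, 0, 0.2, 0, 0, 0.15, 0, 0.2, 0, 0, 0.22, 0, 0.2, 0, 0, 0.3, 0, 0.2, 0, 0, 0.37, 0, 0.2, 0, 0, 0.42, 0, 0.2, 0, 0, 0.425, 0, 0.2, 0, 0, 0.425, 0, 0.2]}}

```text
t: 7.65
eef_pos: [478.8, -272.2, 142.6]
tcp_rot: [3.141, -0.002, -0.251]
ft_force: [0.3, 0.4, -1.0]
opening: 0.4
grip_force: 30.0
```

Request:
{"api": "servo_tool", "payload": {"moves": [0.007, 0.04, 0, 0, 0.2, 0.02, 0.11, 0, 0, 0.2, 0.035, 0.19, 0, 0, 0.2, 0.05, 0.27, 0, 0, 0.2, 0.065, 0.35, 0, 0, 0.2, 0.08, 0.43, 0, 0, 0.2, 0.095, 0.51, 0, 0, 0.2, 0.11, 0.59, 0, 0, 0.2, 0.12, 0.65, 0, 0, 0.2, 0.13, 0.7, 0, 0, 0.2, 0.13, 0.7, 0, 0, 0.2]}}

```text
t: 8.57
eef_pos: [530.1, 10.9, 140.1]
tcp_rot: [3.142, 0.003, -0.248]
ft_force: [-0.2, 0.0, -1.0]
opening: 0.405
grip_force: 30.0
```

Request:
{"api": "servo_tool", "payload": {"moves": [0.01, 0.06, 0, 0, 0.2, 0.02, 0.12, 0, 0, 0.2, 0.03, 0.17, 0, 0, 0.2, 0.036, 0.2, 0, 0, 0.2, 0.037, 0.21, 0, 0, 0.2, 0.037, 0.21, -0.05, 0, 0.2, 0.037, 0.21, -0.09, 0, 0.2, 0.037, 0.21, -0.12, 0, 0.2, 0.037, 0.21, -0.14, 0, 0.2, 0.037, 0.21, -0.14, 0, 0.2]}}

```text
t: 9.4
eef_pos: [544.4, 91.0, 84.1]
tcp_rot: [3.14, 0.003, -0.252]
ft_force: [-0.7, 0.2, -1.5]
opening: 0.402
grip_force: 30.0
```

Run:
```python
from d import *
b,e=read_camera("side");a,_=read_camera("top")
np.save("side5.npy",e);cv2.imwrite("pics/side5f.png",b);cv2.imwrite("pics/top5f.png",a)
s=state();print(s["eef_pos"],s["grip_force"],s["ft_force"])
n="side";u0,v0,w,h,f=205,190,150,112,5
p=cv2.resize(b[v0:v0+h,u0:u0+w],None,fx=f,fy=f,interpolation=2)
def dot(X,c):
    for q in proj(n,X): cv2.circle(p,tuple(int(round((x-y+.5)*f)) for x,y in zip(q,(u0,v0))),3,c,-1)
bz=s["eef_pos"][2]+28;x,y=s["eef_pos"][:2]
t=np.linspace(0,6.28,24)
for z,c in((bz,(0,255,0)),(bz+25,(0,255,255))): dot(np.c_[x+20*np.cos(t),y+20*np.sin(t),0*t+z],c)
dot(T([[-18.5,-40,14],[18.5,-40,14]],.15),(255,0,255))
dot(T([0,-54.5,4],.15),(0,0,255))
cv2.imwrite("pics/5.png",p)
hv=cv2.cvtColor(b,cv2.COLOR_BGR2HSV);r=((hv[...,0]<12)|(hv[...,0]>168))&(hv[...,1]>90)&(hv[...,2]>40)
uv=np.argwhere(r)[:,::-1];P=dep("side",uv,e);g=(np.hypot(P[:,0]-x,P[:,1]-y)<45)&(P[:,2]>80)
print(g.sum(),P[g].mean(0),P[g].min(0),P[g].max(0))
w=P[g];R=least_squares(lambda c:np.hypot(w[:,0]-c[0],w[:,1]-c[1])-20,w[:,:2].mean(0)+[8,-8],loss="soft_l1",f_scale=2);print(R.x)
```

```text
[545.4269183   91.3802203   85.85815001] 29.999822080135345 [ 0.57177879 -0.04562578  0.03445401]
313 [534.68627533  97.13529237 132.22692561] [523.32643768  71.03964827 115.56553977] [562.23254054 116.24256482 157.45067588]
[545.97753526  91.63094442]
```

View pics/5.png

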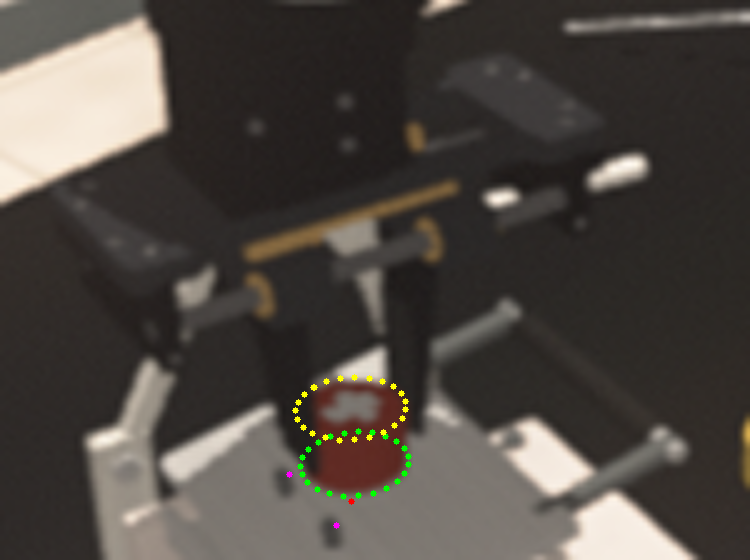

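The model circles sit on the held mount, with the bottom ellipse centred at crop (355,462) and the pins at (284,472) and (331,522). Now lowering gently.

Request:
{"api": "servo_tool", "payload": {"moves": [0, 0, -0.006, 0, 0.2, 0, 0, -0.012, 0, 0.2, 0, 0, -0.018, 0, 0.2, 0, 0, -0.023, 0, 0.2, 0, 0, -0.027, 0, 0.2, 0, 0, -0.027, 0, 0.2, 0, 0, -0.027, 0, 0.2]}}

```text
t: 10.08
eef_pos: [545.4, 92.0, 75.0]
tcp_rot: [3.141, 0.0, -0.251]
ft_force: [-0.0, 0.3, -1.2]
opening: 0.403
grip_force: 30.0
```

Request:
{"api": "servo_tool", "payload": {"moves": [0, 0, -0.003, 0, 0.2, 0, 0, -0.005, 0, 0.2, 0, 0, -0.005, 0, 0.2]}}

```text
t: 10.33
eef_pos: [545.3, 92.0, 72.9]
tcp_rot: [3.141, 0.0, -0.251]
ft_force: [-0.7, 0.3, -1.2]
opening: 0.401
grip_force: 30.0
```

Request:
{"api": "servo_tool", "payload": {"moves": [0, 0, -0.002, 0, 0.2, 0, 0, -0.004, 0, 0.2, 0, 0, -0.004, 0, 0.2]}}

```text
t: 10.58
eef_pos: [545.6, 91.9, 72.2]
tcp_rot: [-3.142, -0.001, -0.251]
ft_force: [-2.7, -0.2, 9.2]
opening: 0.403
grip_force: 30.0
```

Touched down at about 9 N. Easing up slightly and opening in stages.

Request:
{"api": "servo_tool", "payload": {"moves": [0, 0, 0.002, 0, 0.2, 0, 0, 0.002, 0, 0.39, 0, 0, 0.002, 0, 0.41, 0, 0, 0.002, 0, 0.42, 0, 0, 0.002, 0, 0.43, 0, 0, 0.002, 0, 0.44, 0, 0, 0.002, 0, 0.45, 0, 0, 0.002, 0, 0.47, 0, 0, 0.002, 0, 0.49, 0, 0, 0.002, 0, 0.52, 0, 0, 0.002, 0, 0.56, 0, 0, 0.002, 0, 0.56]}}

```text
t: 11.58
eef_pos: [545.4, 91.9, 72.3]
tcp_rot: [3.141, -0.0, -0.251]
ft_force: [-0.5, -0.8, 0.7]
opening: 0.551
grip_force: 0.0
```

```bash
cat > ms.py <<'E'
from d import *
import sys
b,e=read_camera("side");cv2.imwrite(f"pics/side{sys.argv[1]}f.png",b)
th=float(sys.argv[2]) if len(sys.argv)>2 else .15
s=state();print(s["eef_pos"],s["grip_force"],s["ft_force"],s["opening"])
hv=cv2.cvtColor(b,cv2.COLOR_BGR2HSV);r=((hv[...,0]<12)|(hv[...,0]>168))&(hv[...,1]>90)&(hv[...,2]>40)
r=cv2.erode(r.astype(np.uint8),np.ones((2,2)))
uv=np.argwhere(r)[:,::-1];P=dep("side",uv,e)
Q=(P-[O[0],O[1],0])@Rz-[0,0,85];c,t=np.cos(th),np.sin(th)
Q=np.c_[Q[:,0],c*Q[:,1]-t*Q[:,2],t*Q[:,1]+c*Q[:,2]]   # table frame
w=Q[(np.hypot(Q[:,0],Q[:,1]+54.5)<45)&(Q[:,2]>5)&(Q[:,2]<40)]
R=least_squares(lambda k:np.hypot(w[:,0]-k[0],w[:,1]-k[1])-20,[0,-54],loss="soft_l1",f_scale=2) if 0 else None
wl=w[w[:,2]<24];R=least_squares(lambda k:np.hypot(wl[:,0]-k[0],wl[:,1]-k[1])-20,[0,-54],loss="soft_l1",f_scale=2)
tp=w[w[:,2]>26];print(len(wl),"centre in table frame",R.x,"top z",tp.mean(0),len(tp), np.polyfit(tp[:,1],tp[:,2],1))
p=cv2.resize(b[190:302,205:355],None,fx=5,fy=5,interpolation=2)
al=np.linspace(0,6.28,24)
for z,cl in((4,(0,255,0)),(29,(0,255,255))):
    for q in proj("side",T(np.c_[20*np.cos(al),-54.5+20*np.sin(al),0*al+z],th)): cv2.circle(p,tuple(int((x-y+.5)*5) for x,y in zip(q,(205,190))),2,cl,-1)
for q in proj("side",T([[79.5,-116.5,0]],th)): cv2.circle(p,tuple(int((x-y+.5)*5) for x,y in zip(q,(205,190))),3,(255,0,255),-1)
cv2.imwrite(f"pics/{sys.argv[1]}.png",p)
E
python3 ms.py 6
```

```text
[545.39377822  91.91650205  72.27504144] 0.0 [-0.56474896 -0.12144001 -0.23003873] 0.5571700358244802
122 centre in table frame [  0.72240163 -57.97745271] top z [ -6.47215791 -54.38118077  29.62467661] 147 [-9.38689699e-03  2.91142061e+01]
```

View pics/6.png

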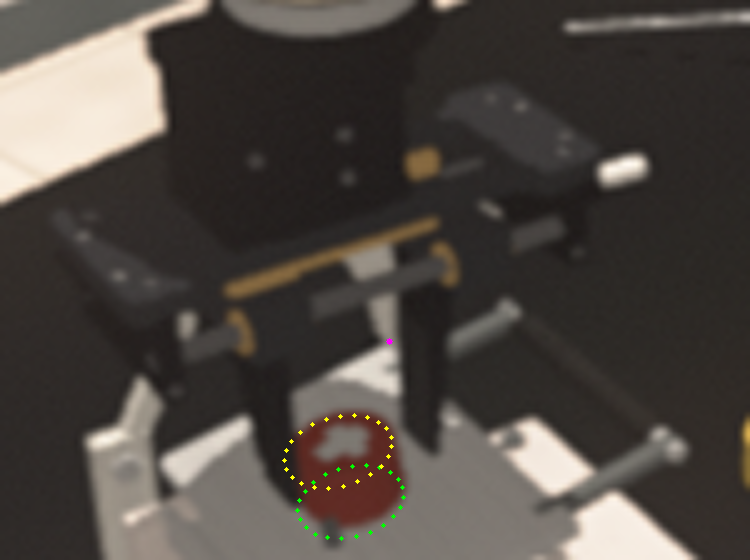

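The mount stands flat on the table but is about 3.5 mm off the pins (the top face at crop (345,452) sits right of the nest ellipse). I'll nudge it to the pins with the outer finger.

Request:
{"api": "servo_tool", "payload": {"moves": [0.001, 0.004, 0, 0, 0.56, 0.002, 0.008, 0, 0, 0.56, 0.003, 0.012, 0, 0, 0.56, 0.0038, 0.015, 0, 0, 0.56, 0.0043, 0.017, 0, 0, 0.56, 0.0043, 0.017, 0, 0, 0.56]}}

```text
t: 12.13
eef_pos: [547.1, 98.9, 72.2]
tcp_rot: [3.141, 0.0, -0.251]
ft_force: [-0.1, -0.8, 0.3]
opening: 0.558
grip_force: 0.0
```

Request:
{"api": "servo_tool", "payload": {"moves": [0.0006, 0.0025, 0, 0, 0.56, 0.0006, 0.0025, 0, 0, 0.56, 0.0006, 0.0025, 0, 0, 0.56]}}

```text
t: 12.38
eef_pos: [547.4, 99.7, 72.3]
tcp_rot: [3.141, -0.0, -0.251]
ft_force: [-0.1, -0.1, 0.6]
opening: 0.562
grip_force: 0.0
```

```bash
python3 ms.py 7
```

```text
[547.34037904  99.70983103  72.24954958] 0.0 [ 0.53916127 -0.81975635 -0.01642113] 0.5589140006697618
118 centre in table frame [  0.7041669  -57.88654225] top z [ -6.18550321 -55.56285491  29.9464274 ] 149 [-8.79961043e-03  2.94574959e+01]
```

Request:
{"api": "servo_tool", "payload": {"moves": [0.0006, 0.0025, 0, 0, 0.56, 0.0012, 0.005, 0, 0, 0.56, 0.0012, 0.005, 0, 0, 0.56, 0.0012, 0.005, 0, 0, 0.56]}}

```text
t: 12.77
eef_pos: [547.8, 101.8, 72.3]
tcp_rot: [3.142, 0.0, -0.251]
ft_force: [-0.4, 0.2, 0.4]
opening: 0.562
grip_force: 0.0
```

Request:
{"api": "servo_tool", "payload": {"moves": [0.0006, 0.0025, 0, 0, 0.56, 0.0006, 0.0025, 0, 0, 0.56, 0.0006, 0.0025, 0, 0, 0.56]}}

```text
t: 13.02
eef_pos: [548.1, 102.8, 72.3]
tcp_rot: [3.142, 0.0, -0.251]
ft_force: [0.0, -0.4, 0.4]
opening: 0.562
grip_force: 0.0
```

```bash
python3 ms.py 8
```

```text
[548.08235947 102.77750214  72.25742722] 0.0045933257206343114 [-0.86579111 -0.24406832 -0.60924094] 0.5592375843099953
120 centre in table frame [  0.68229382 -55.45484352] top z [ -6.55357473 -53.13757635  29.81284985] 153 [-4.51856911e-03  2.95727440e+01]
```

Request:
{"api": "servo_tool", "payload": {"moves": [0.0003, 0.0012, 0, 0, 0.56, 0.0006, 0.0025, 0, 0, 0.56, 0.0006, 0.0025, 0, 0, 0.56]}}

```text
t: 13.32
eef_pos: [548.3, 103.8, 72.2]
tcp_rot: [3.141, 0.0, -0.251]
ft_force: [-1.0, -0.1, -0.3]
opening: 0.557
grip_force: 0.1
```

Request:
{"api": "servo_tool", "payload": {"moves": [0.0003, 0.0012, 0, 0, 0.56, 0.0003, 0.0012, 0, 0, 0.56, 0.0003, 0.0012, 0, 0, 0.56]}}

```text
t: 13.57
eef_pos: [548.4, 104.2, 72.3]
tcp_rot: [3.142, 0.0, -0.251]
ft_force: [-0.3, -0.1, 0.1]
opening: 0.56
grip_force: 0.0
```

Request:
{"api": "servo_tool", "payload": {"moves": [0.0003, 0.0012, 0, 0, 0.56, 0.0006, 0.0025, 0, 0, 0.56, 0.0006, 0.0025, 0, 0, 0.56]}}

```text
t: 13.82
eef_pos: [548.7, 105.3, 72.3]
tcp_rot: [3.142, -0.0, -0.251]
ft_force: [1.0, -0.4, -0.0]
opening: 0.563
grip_force: 0.1
```

```bash
python3 ms.py 9
```

```text
[548.69981985 105.25434348  72.2608437 ] 0.042312294244766235 [0.81345967 0.0686379  1.15057412] 0.5638748094801586
117 centre in table frame [  0.6136472  -52.76971691] top z [ -6.52074687 -50.32925751  29.84836472] 149 [-6.46958803e-04  2.98158038e+01]
```

Request:
{"api": "servo_tool", "payload": {"moves": [0.0003, 0.0012, 0, 0, 0.56, 0.0006, 0.0025, 0, 0, 0.56, 0.0006, 0.0025, 0, 0, 0.56]}}

```text
t: 14.12
eef_pos: [549.1, 106.1, 72.3]
tcp_rot: [3.141, -0.0, -0.251]
ft_force: [0.4, -1.1, 0.1]
opening: 0.558
grip_force: 0.8
```

```bash
python3 ms.py 10
```

```text
[549.09247422 106.09274671  72.31373337] 0.817789938300848 [ 0.79704686 -2.24239124 -0.24235834] 0.5595550070413579
117 centre in table frame [  0.75019429 -52.13894362] top z [ -6.54957425 -50.05430914  29.70123588] 148 [-5.98463498e-03  2.94016791e+01]
```

Request:
{"api": "servo_tool", "payload": {"moves": [0.0003, 0.0012, 0, 0, 0.56, 0.0003, 0.0015, 0, 0, 0.56, 0.0003, 0.0015, 0, 0, 0.56]}}

```text
t: 14.42
eef_pos: [549.2, 106.4, 72.4]
tcp_rot: [3.141, -0.0, -0.251]
ft_force: [0.2, -5.5, 0.8]
opening: 0.561
grip_force: 2.4
```

```bash
python3 ms.py 11
```

```text
[549.22436374 106.45245977  72.37657028] 2.3991335928440094 [ 0.79081363 -5.49493447  0.15309543] 0.560817800499157
118 centre in table frame [  0.72819654 -51.70953406] top z [ -6.80068067 -49.58064204  29.88453699] 152 [-9.89614611e-03  2.93938797e+01]
```

The mount is firmly against the pins (5.5 N). Backing the finger off, letting it settle, then rising.

Request:
{"api": "servo_tool", "payload": {"moves": [-0.0015, -0.006, 0, 0, 0.56, -0.003, -0.012, 0, 0, 0.56, -0.003, -0.012, 0, 0, 0.56, -0.003, -0.012, 0, 0, 0.56, -0.003, -0.012, 0, 0, 0.56, -0.003, -0.012, 0.03, 0, 0.56, -0.003, -0.012, 0.08, 0, 0.56, -0.003, -0.012, 0.14, 0, 0.56, -0.003, -0.012, 0.17, 0, 0.56, -0.003, -0.012, 0.17, 0, 0.56]}}

```text
t: 15.3
eef_pos: [549.0, 102.3, 142.7]
tcp_rot: [-3.14, -0.004, -0.251]
ft_force: [0.5, 0.0, 0.7]
opening: 0.559
grip_force: 0.0
```

```bash
python3 ms.py 12
```

```text
[548.28488518 102.17875381 141.08747046] 0.0 [-0.10172229  0.4879308  -0.26050992] 0.5599997346379674
113 centre in table frame [  1.02711102 -52.4314419 ] top z [ -6.87575192 -48.88408136  29.82412598] 146 [-1.66204999e-02  2.90116481e+01]
```

Request:
{"api": "servo_tool", "payload": {"moves": [-0.015, -0.06, 0, 0, 0.36, -0.035, -0.14, 0, 0, 0.36, -0.052, -0.21, 0, 0, 0.36, -0.065, -0.26, 0, 0, 0.36, -0.071, -0.279, 0, 0, 0.36, -0.071, -0.279, 0, 0, 0.36, -0.071, -0.279, 0, 0, 0.36]}}

```text
t: 15.93
eef_pos: [519.3, -9.3, 139.7]
tcp_rot: [-3.142, 0.001, -0.252]
ft_force: [0.3, 0.3, -0.1]
opening: 0.359
grip_force: 0.0
```

```bash
python3 ms.py 13
python3 - <<'E'
from d import *
b,e=read_camera("side")
# bar depth points: near predicted bar line, dark
t=np.linspace(-45,45,19);L=T(np.c_[t,0*t-165,0*t],.15);q=proj("side",L)
uv=np.array([[u+i,v+j] for u,v in q.astype(int) for i in(-1,0,1) for j in range(-4,5)]);P=dep("side",uv,e)
Q=(P-[O[0],O[1],0])@Rz-[0,0,85];g=(Q[:,2]>10)&(Q[:,2]<45)&(abs(Q[:,1]+163)<15)&(abs(Q[:,0])<46);print(g.sum(),np.median(Q[g],0),Q[g].min(0),Q[g].max(0))
E
```

```text
[519.50234004  -8.83527676 139.77632651] 0.0 [-0.24163615  0.23998558 -1.05659083] 0.357433300137956
109 centre in table frame [  0.92487173 -52.2925651 ] top z [ -6.33198101 -49.09185425  29.83111184] 141 [-1.61301636e-02  2.90392522e+01]
396 [  -1.17972856 -157.89187008   30.28163368] [ -45.76851528 -166.01294131   20.34758577] [  45.36842286 -154.35843546   32.91819265]
```

Request:
{"api": "servo_tool", "payload": {"moves": [0, 0, -0.05, 0, 0.36, 0, 0, -0.1, 0, 0.36, 0, 0, -0.14, 0, 0.36, 0, 0, -0.17, 0, 0.36, 0, 0, -0.195, 0, 0.36, 0, 0, -0.212, 0, 0.36, 0, 0, -0.212, 0, 0.36]}}

```text
t: 16.62
eef_pos: [519.0, -9.0, 54.3]
tcp_rot: [3.141, 0.002, -0.25]
ft_force: [0.2, 0.1, 0.7]
opening: 0.362
grip_force: 0.0
```

Request:
{"api": "servo_tool", "payload": {"moves": [0, 0, 0, 0, 0.25, 0, 0, 0, 0, 0.2, 0, 0, 0, 0, 0.15, 0, 0, 0, 0, 0.1, 0, 0, 0, 0, 0.05, 0, 0, 0, 0, 0.02, 0, 0, 0, 0, 0, 0, 0, 0, 0, 0]}}

```text
t: 17.28
eef_pos: [519.6, -10.3, 56.0]
tcp_rot: [3.141, -0.001, -0.251]
ft_force: [-2.3, -5.3, 2.5]
opening: 0.118
grip_force: 30.0
```

The bar is gripped (30 N, opening 0.118). Swinging up along the arc in two stages, to 0.40 rad first.

Request:
{"api": "servo_tool", "payload": {"moves": [0.0004, 0.0016, 0.01, 0, 0, 0.0009, 0.0035, 0.0203, 0, 0, 0.0014, 0.0056, 0.0304, 0, 0, 0.002, 0.0079, 0.0405, 0, 0, 0.0027, 0.0106, 0.0505, 0, 0, 0.0034, 0.0134, 0.0603, 0, 0, 0.0042, 0.0165, 0.0701, 0, 0, 0.005, 0.0197, 0.0798, 0, 0, 0.0059, 0.0233, 0.0895, 0, 0, 0.0069, 0.0271, 0.099, 0, 0, 0.0069, 0.0271, 0.099, 0, 0, 0.0069, 0.0271, 0.099, 0, 0]}}

```text
t: 18.28
eef_pos: [522.3, 0.6, 95.6]
tcp_rot: [3.141, -0.001, -0.251]
ft_force: [-1.3, -6.9, 0.7]
opening: 0.117
grip_force: 30.0
```

```bash
python3 ms.py 14 .4
```

```text
[5.22267519e+02 4.98535812e-01 9.55085074e+01] 30.000511407852173 [-1.14532287 -6.06398901  0.11963261] 0.12071539649288111
102 centre in table frame [  0.7672997  -52.32892493] top z [ -6.45408524 -51.56558254  30.13806918] 163 [-8.06376525e-07  3.01380276e+01]
```

Request:
{"api": "servo_tool", "payload": {"moves": [0.001, 0.004, 0.0095, 0, 0, 0.0021, 0.0082, 0.0188, 0, 0, 0.0032, 0.0127, 0.028, 0, 0, 0.0044, 0.0174, 0.037, 0, 0, 0.0056, 0.0223, 0.046, 0, 0, 0.0069, 0.0274, 0.055, 0, 0, 0.0083, 0.0328, 0.0637, 0, 0, 0.0097, 0.0383, 0.0723, 0, 0, 0.0112, 0.0441, 0.0807, 0, 0, 0.0127, 0.05, 0.089, 0, 0, 0.0127, 0.05, 0.089, 0, 0, 0.0127, 0.05, 0.089, 0, 0]}}

```text
t: 19.33
eef_pos: [527.4, 20.5, 131.2]
tcp_rot: [3.141, -0.001, -0.251]
ft_force: [-1.2, -6.8, 3.3]
opening: 0.119
grip_force: 30.0
```

```bash
python3 ms.py 15 .65
python3 - <<'E'
from d import *
b,e=read_camera("side");a,_=read_camera("top");np.save("side15.npy",e);cv2.imwrite("pics/side15f.png",b);cv2.imwrite("pics/top15f.png",a)
A=cv2.resize(a[180:240,265:325],None,fx=6,fy=6,interpolation=2);B=cv2.resize(b[205:265,240:300],None,fx=6,fy=6,interpolation=2)
for n,p,o in(("top",A,(265,180)),("side",B,(240,205))):
    for th in(.6,.65,.7):
        for P,c in(([79.5,-116.5,0],(255,0,255)),([90,-115,0],(0,255,255))):
            q=proj(n,T(P,th)+[.6,2.4,0])[0];cv2.circle(p,tuple(int((x-y+.5)*6) for x,y in zip(q,o)),2,c,-1)
cv2.imwrite("pics/15b.png",np.hstack([A,B]))
# table plane angle from side depth
uv=np.array([[u,v] for u in range(215,330) for v in range(220,300)]);P=dep("side",uv,e);Q=(P-[O[0],O[1],0])@Rz-[0,2.5,85]
for th in(.65,):
    c,t=np.cos(th),np.sin(th);W=np.c_[Q[:,0],c*Q[:,1]-t*Q[:,2],t*Q[:,1]+c*Q[:,2]]
    g=(abs(W[:,0])<65)&(W[:,1]<-15)&(W[:,1]>-108)&(abs(W[:,2]-4)<6);k=np.linalg.lstsq(np.c_[W[g,:2],np.ones(g.sum())],W[g,2],rcond=None)[0];print("plane",g.sum(),k,"slope",th-np.arctan(k[1]))
E
```

```text
[527.36284116  20.48251518 131.11824392] 30.000979006290436 [-1.56938925 -6.18008343  3.74734533] 0.11984210649073028
105 centre in table frame [  0.84712268 -52.8361597 ] top z [ -6.72157595 -52.76965471  30.371667  ] 166 [3.34197352e-03 3.05480218e+01]
plane 1767 [-1.03660827e-03  2.87950042e-03  4.72821717e+00] slope 0.647120507537699
```

View pics/15b.png

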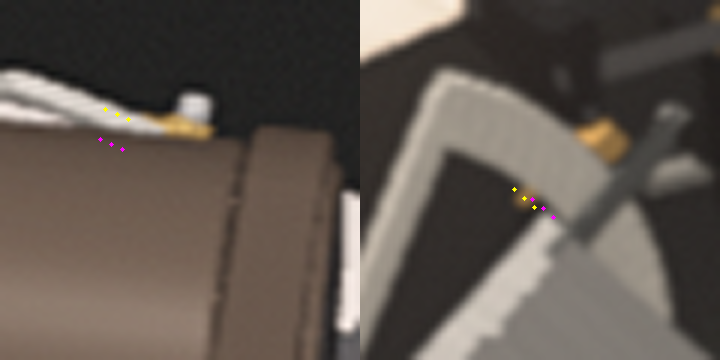

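In the side crop the clip's tip at (522,197) lies on the model's 0.65–0.66 mark. The plane fit puts the table at 0.647 rad, and the mount is still against its pins. The hold is steady, so I'm handing in.

Run:
```python
from cell import *
s=state();print(s["t"],s["grip_force"],max(abs(v) for v in s["qvel"]));print(job_done())
```

```text
19.4833 30.00105321407318 0.0018027897898920643
the job is handed in; nothing more can be done
None
```

The job is handed in at 19.5 s, with no verdict returned: the wide mount stands flat against both pins, and the arm is holding the lift bar steady with the table at about 0.65 rad, against my clip reading of 0.65–0.66 rad.

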